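# Shut a mailer carton and hold the maker's stamp ready over its label

### The arm

A 6-joint arm with a two-finger parallel gripper is mounted at the origin on the work surface. World frame = base frame: x ahead of the robot, y to its left, z up, the work surface at z = 0. Lengths are in m, angles in rad, forces in N, time in s.
With the tool pointing down it reaches from about 0.375 to 0.825 m from the base axis. Payload 5.5 kg.
Tool frame: the origin (TCP) lies on the front face of the gripper's body, between the roots of the fingers; the fingertips stand 73 mm ahead of it and the grasp point (between the pads) lies 54 mm ahead of it; z points along the fingers, y is the line along which they close (so a half turn about z gives the same grasp; the last joint's range is limited). The gripper opens to 85 mm and grips with 20 to 120 N. Pads are 22 mm wide; open, the fingers measure 114 mm over their backs; the gripper's body (76 mm by 85 mm) begins 54 mm behind the grasp point. The pads swing forward as they close: fully open they stand 13 mm farther back than shut.
Start: joints at [1.171, 0.314, -0.047, 1.21, 0, 1.571], TCP at [0.234, 0.553, 0.304] pointing down, gripper open.
Joint ranges: [-2.67, 2.67], [-0.69, 1.73], [-1.03, 1.25], [-2.08, 2.16], [-1.42, 1.45], [-3.14, 3.14]. Speed limits (rad/s): [2.39, 2.39, 3.01, 3.14, 3.14, 3.14].

### API

Orientations are given as a rotation vector (axis times angle).
In Python, from rig import * gives the robot as it stands.
- The arm moves only by the shell command python3 -m creep 'ROWS' [FORCE]. ROWS is JSON, a list of rows, each an object of numbers: "x", "y", "z": the shift along the tool's x, y, z in cm; "ax", "ay", "az": the turn, a rotation vector about the tool's x, y, z in degrees; "grip": the closure, from 0 (fully open) to 1 (shut). A call has 1 to 12 rows; each row is the pose to reach, as a shift and turn from the pose commanded when the call began, along the tool's axes at that moment; what a row does not reach only later rows make up. A row lasts 1/12 s, in which the tool goes at most 41.7 mm and 7.16 degrees, less where a joint would pass 70% of its speed; a pose out of reach is approached as far as the arm can. A call with a gripper value outside its range is refused whole. The fingers move at their own pace and stop on an object; FORCE is the grip in N (left out, the last holds). Time passes only in rows, so rows that repeat a pose let the fingers close. It gives the time, the measured TCP pose, the force, the opening and the grip force at its end, in the units of the state.
- get_state(): the state, without advancing time (a new reading comes with each control period).
- capture(name): name is "side" or "top"; returns the picture (420x560x3 uint8, red, green, blue); there is no depth.
- camera_params(name): a dict with "mtx" (3x3 intrinsics, pixels), "rvec" (rotation vector, rad) and "tvec" (3), from world to camera coordinates, as OpenCV has them. Camera axes: x right, y down, z forward; pixel columns grow to the right and rows downward; lengths in m; the calibration is good to about 2 mm. A picture is of the moment at which its call begins. camera_params takes no time and is no camera call.
- hand_in(): hands the job in; it is judged then, once.
The state is a dict: "time": time; "q": joint angles; "joint_velocities": joint speeds; "joint_torque": joint torques, N m; "eef_pos": TCP position; "ee_rot": TCP orientation; "wrist_force": force on the tool from outside, world axes, zero at the start; "ft_torque": the same for the moment, N m; "gripper_width": opening from 0.0 (shut) to 1.0 (fully open); "finger_force": force on a finger pad.
Only numpy, scipy, OpenCV 4.12 (cv2) and the standard library are available. Lean on these libraries where they do the work, as an engineer would, in place of code of your own. Each camera call takes 0.05 s, during which the arm holds its last target. There are 200 camera calls.

### The job

Shut the carton on the packed dish: swing its lid over until it lies flat and its tuck tab has dropped fully in behind the front wall. Then fetch the rectangular stamp (already inked) from the tray, carry it over the row of mugs and stop with it level about a centimetre above the blank label on the lid, centred and squared up with the label (either way round), never touching the carton with it. Finish still holding it there, steady, so that I can check it before it prints; leave the mugs, the other stamps and all else on the bench where they are.

Things in the scene. Friction and masses are not known exactly. Their poses are not given: they have to be found in the camera images.
- carton: Open cardboard mailer carton with a packed dish in it, 150 x 190 mm, 70 mm high, fixed to the bench. Origin: centre of its underside. Its x axis points from the front wall (thumb notch, on the side towards the mugs) to the back wall with the lid's hinge (away from the mugs), y runs along the hinge (the 190 mm side), z up.
- lid (a joint): Lid angle, rad: 0 shut flat, pi/2 upright; starts open at 1.4 to 1.95. Stiff crease: it stays where left (about 0.6 N at the free edge moves it), so push it right down, outer face then 74 mm above the bench. Hinge line along carton y at carton x = +75, z = 70 mm. Panel 4 mm thick, 142 mm hinge to free edge, 190 wide; tuck tab 45 mm deep along the free edge and two side ears on its inner face.
- lid_edge (a point): Middle of the lid's free edge, on the outer (when shut: upper) face. It turns with the lid: its x axis points from the free edge to the hinge, y along the hinge, z out of the outer face.
- label (a point): Centre of the blank white paper label on the lid's outer face, 72 mm from the hinge and midway along the lid. The label is 95 mm along y (along the hinge) and 68 mm along x. The point turns with the lid: x points to the hinge, z out of the outer face. With the lid shut it is 75 mm above the bench.
- stamp: The rectangular stamp, standing on its black rubber face (70 x 45 mm) in any of the tray's three places: pale wooden block 72 x 47 mm up to 22 mm, short neck, then a dark bar handle 46 mm long (x), 24 mm wide (y), from 32 to 76 mm up. About 0.12 kg. Origin: centre of the rubber face (underside), x along the long side, z up.
- stamp_grip (a point): The point to grip on the rectangular stamp's bar handle, on its vertical axis 56 mm above the face; close the fingers across the handle's 24 mm width (stamp y).
- tray: Low wooden tray, 320 x 124 mm, rim 16 mm high, floor 6 mm thick, fixed to the bench, with three stamps standing in a row along its x axis about 100 mm apart. Origin: centre of its underside.
- round_stamp: A different stamp: round face 50 mm across, turned knob handle, 75 mm tall. Origin: centre of its face. Leave it alone.
- square_stamp: A different stamp: square 42 mm face, turned knob handle, 77 mm tall. Origin: centre of its face. Leave it alone.
- ware_board: Wooden ware board lying on the bench between tray and carton, 400 x 120 mm, 18 mm thick, fixed, its long side along x. Origin: centre of its underside. It carries three mugs in a row along its x axis.
- mug0: Bisque-fired mug on the ware board, 84 mm diameter, 95 mm tall (its rim 113 mm above the bench), handle sticking out 32 mm on its y side. Origin: centre of its underside. Leave it alone.
- mug1: Second mug, the same.
- mug2: Third mug, the same.
- tape_roll: Roll of parcel tape lying flat beyond the carton, 100 mm diameter, 48 mm high. Origin: centre of its underside. Leave it alone.
- whetstone: Grey whetstone block, 110 x 60 x 38 mm, beyond the tray. Origin: centre of its underside. Leave it alone.
- brush: Glaze brush, 170 mm long, lying on the bench beyond the carton. Leave it alone.
There are look-alikes about, which are no part of the job. What is shaped like the stamp but pink or turquoise is not meant. Leave any green look-alike of the carton alone.

How it is judged:
By the outcome, as a careful person would: the job done as asked, in the order asked, and still so for the second after the job is handed in, while the arm keeps its last pose, push and grip.
It also fails if it takes over 61 s, if anything falls off the work surface, if the arm or the gripper's body presses on something with over 40 N, if the wrist force passes 120 N, or if a joint passes its speed limit or range.

## Working session

There is one attempt and no reset: what is moved stays moved. The work goes in short steps, Python scripts to look and compute and a shell command to move; the robot and the scene stay as the last step left them, time stands still between calls to the robot, and variables do not carry over. Pictures are saved under pics/ and viewed, at most 10 in all, crops included, and the job is handed in when it is done.

```bash
mkdir -p pics; ls; python3 - <<'E'
from rig import *
import cv2,json
s=get_state();print(s)
for n in("side","top"):
    cv2.imwrite(f"pics/{n}0.png",capture(n)[:,:,::-1]);print(n,camera_params(n))
E
```

```text
pics
{'time': 0.0, 'q': array([ 1.17098707e+00,  3.14231102e-01, -4.80641710e-02,  1.21020027e+00,
       -9.75555144e-06,  1.57078499e+00]), 'joint_velocities': array([-0.00064666, -0.00224367, -0.00122091,  0.00039389,  0.00069448,
       -0.00172174]), 'joint_torque': array([ 1.36716491e-03, -5.39592469e+01,  3.39746296e+01,  1.90070813e-02,
       -7.07127413e-06, -3.59926968e-07]), 'eef_pos': array([0.23337337, 0.55226713, 0.30303795]), 'ee_rot': array([-6.23761671e-01, -3.07871060e+00,  2.61873033e-03]), 'wrist_force': array([-0.93810352,  0.01932879,  0.38398279]), 'ft_torque': array([0.043026  , 0.00238739, 0.01810913]), 'finger_force': 0.0, 'gripper_width': 1.0059028822568872}
side {'mtx': array([[395.95496986,   0.        , 286.77170019],
       [  0.        , 395.95496986, 210.93266206],
       [  0.        ,   0.        ,   1.        ]]), 'rvec': array([ 2.31989847, -0.10816449,  0.04798372]), 'tvec': array([-0.47709225,  0.08118537,  1.3221262 ])}
top {'mtx': array([[492.42133858,   0.        , 278.85666857],
       [  0.        , 492.42133858, 217.9689718 ],
       [  0.        ,   0.        ,   1.        ]]), 'rvec': array([ 2.19461476, -2.14943553,  0.11425099]), 'tvec': array([-0.0642347 ,  0.49020349,  1.25742611])}
```

View pics/side0.png

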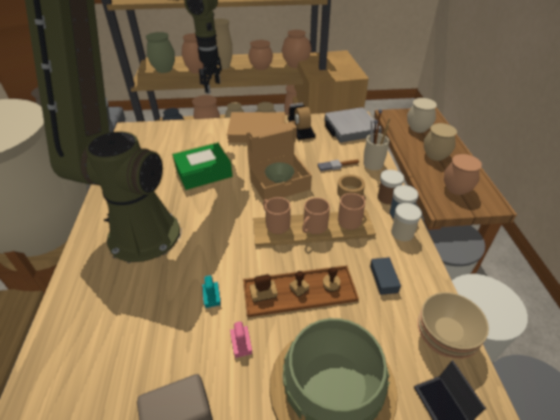

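View pics/top0.png

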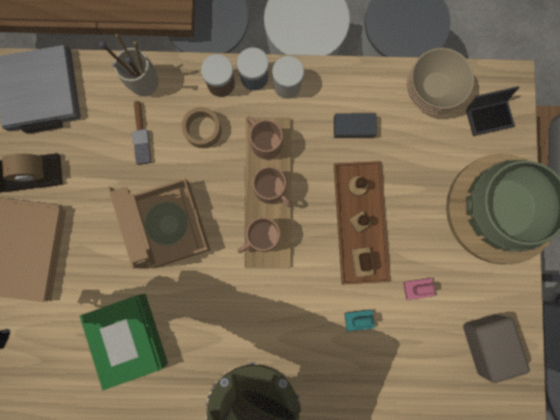

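The side view shows the carton at (278,168) with its lid up, the mugs at (278,215), (316,215) and (352,210), and the tray at (300,290). In the top view the carton is at (165,222), with its lid leaning left at (130,225).

Stamp candidates in the top view:
- (365,262): wooden block with a dark bar, in the tray.
- (360,320): turquoise.
- (420,288): pink.
- (362,221) and (360,184): knob-handled stamps.

The one at (365,262) fits: pale block, dark bar handle, and it stands in the tray. The carton is the brown one at (165,222); the green one at (122,340) is a look-alike. I'll confirm both in one enlarged crop.

```bash
cat > h.py <<'E'
from rig import *
import cv2, numpy as np
from scipy.spatial.transform import Rotation as R
def unproj(n,uv,z):
    c=camera_params(n); M=cv2.Rodrigues(c["rvec"])[0]
    p=cv2.undistortPoints(np.array(uv,float).reshape(-1,1,2),c["mtx"],None)[:,0]
    d=np.c_[p,np.ones(len(p))]@M; o=-M.T@c["tvec"]
    return o+d*((z-o[2])/d[:,2])[:,None]
def proj(n,P):
    c=camera_params(n); return cv2.projectPoints(np.array(P,float).reshape(-1,3),c["rvec"],c["tvec"],c["mtx"],None)[0][:,0]
E
python3 - <<'E'
import cv2,numpy as np
t=cv2.imread("pics/top0.png")
a=cv2.resize(t[170:280,100:220],None,fx=5,fy=5,interpolation=cv2.INTER_CUBIC)[:,:480]
a=cv2.resize(t[175:275,105:212],(480,449),interpolation=cv2.INTER_CUBIC)
b=cv2.resize(t[235:290,335:395],(320,293),interpolation=cv2.INTER_CUBIC)
im=np.zeros((449,800,3),np.uint8);im[:,:480]=a;im[:293,480:]=b
cv2.imwrite("pics/crop1.png",cv2.convertScaleAbs(im,alpha=1.6))
E
```

```text
(no output)
```

View pics/crop1.png

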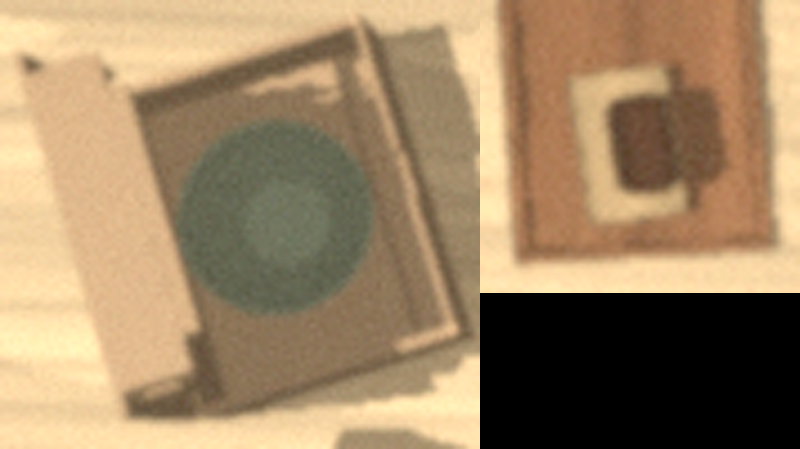

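The crop confirms the pale block with the dark bar, and the brown carton. In full top-view pixels the block corners are about (352,249), (357,277), (370,247) and (374,274). The carton's front rim corners are at (185,179) and (209,250), and the lid's outer free edge runs from (110,188) to (134,267).

```bash
cat > fit.py <<'E'
from h import *
from scipy.optimize import least_squares
f=lambda p,q:np.array([[105+a/4.486,175+b/4.486] for a,b in q])
rim=f(0,[(358,18),(466,335),(135,95),(210,415)])
edge=f(0,[(22,60),(130,415)])
# carton: x front->back (to +y world); y along hinge. yaw of carton x
def T(p,P): return np.array(P)@R.from_euler('z',p[2]).as_matrix().T+[p[0],p[1],0]
U=unproj("top",rim,.07);print("rim",U.round(4))
# carton x ~ +y => carton y ~ -x ; px top = larger world x => carton y negative
def L(th,y): return [.075-.142*np.cos(th)-.004*0+.004*np.sin(th)*1, y, .07+.142*np.sin(th)+.004*np.cos(th)]
def res(p):
    P=[[-.075,-.095,.07],[-.075,.095,.07],[.075,-.095,.07],[.075,.095,.07],L(p[3],-.095),L(p[3],.095)]
    e=(proj("top",T(p,P))-np.r_[rim,edge]); e[2:4]*=.3
    return e.ravel()
U0=U.mean(0)
s=least_squares(res,[U0[0],U0[1],np.pi/2,1.6],loss='soft_l1');p=s.x
print("carton",p[:2].round(4),"yaw",np.degrees(p[2]).round(2),"lid",p[3].round(3),s.fun.round(1))
print("lid_edge",T(p,[L(p[3],0)]).round(4),"closed edge",T(p,[L(0,0)]).round(4),"hinge",T(p,[[.075,0,.07]]).round(4),"label",T(p,[[.003,0,.075]]).round(4))
B=unproj("top",[(351.9,249.1),(356.6,277.2),(369.9,247.4),(374.4,274.4)],.028);print(B.round(4))
d=B[0]-B[1]+B[2]-B[3];print("stamp c",B.mean(0).round(4),"yaw",np.degrees(np.arctan2(d[1],d[0])).round(1),np.linalg.norm(B[0]-B[1]),np.linalg.norm(B[0]-B[2]))
H=unproj("top",[(335+132/5.33,235+97/5.33),(335+190/5.33,235+95/5.33),(335+205/5.33,235+187/5.33),(335+142/5.33,235+190/5.33)],.082);print("handle",H.mean(0).round(4))
m=unproj("top",[(265,137),(268,184),(263,234)],.113);print("mugs",m.round(3))
t=unproj("top",[(335,164),(380,163),(388,281),(344,283)],.016);print("tray",t.round(3))
E
python3 fit.py
```

```text
rim [[0.5809 0.186  0.07  ]
 [0.4038 0.119  0.07  ]
 [0.5344 0.3093 0.07  ]
 [0.3566 0.259  0.07  ]]
carton [0.468  0.2227] yaw 109.68 lid 1.544 [ 0.8 -0.7 -0.4 -0.  -1.9  0.2 -0.3  0.4 -0.2 -0.5  0.4  1.5]
lid_edge [[0.4427 0.2935 0.2121]] closed edge [[0.4906 0.1596 0.074 ]] hinge [[0.4428 0.2933 0.07  ]] label [[0.467  0.2255 0.075 ]]
[[ 0.4143 -0.2443  0.028 ]
 [ 0.3424 -0.2568  0.028 ]
 [ 0.4196 -0.2908  0.028 ]
 [ 0.3505 -0.3026  0.028 ]]
stamp c [ 0.3817 -0.2736  0.028 ] yaw 9.7 0.07291797243061589 0.04683539998986999
handle [ 0.3819 -0.272   0.082 ]
mugs [[ 0.682 -0.015  0.113]
 [ 0.565 -0.025  0.113]
 [ 0.443 -0.016  0.113]]
tray [[ 0.639 -0.2    0.016]
 [ 0.645 -0.32   0.016]
 [ 0.334 -0.34   0.016]
 [ 0.327 -0.226  0.016]]
```

```bash
cat > go.py <<'E'
from h import *
def rows(targets,yaw):
    "tool-down targets (TCP), tool y at yaw deg -> shift cm, turn deg in current tool axes"
    s=get_state(); Rc=R.from_rotvec(s["ee_rot"])
    y=np.radians(yaw); Y=np.array([np.cos(y),np.sin(y),0]); Z=np.array([0,0,-1.]); X=np.cross(Y,Z)
    turn=(Rc.inv()*R.from_matrix(np.c_[X,Y,Z])).as_rotvec(degrees=True)
    print("t",round(s["time"],2),"pos",s["eef_pos"].round(4),"turn",turn.round(2))
    for t in targets: print((Rc.inv().apply(np.array(t)-s["eef_pos"])*100).round(2))
E
python3 - <<'E'
from go import *
a=np.radians(109.7);cx=np.array([np.cos(a),np.sin(a),0]);h=np.array([.4428,.2933,.07])
rows([h+.065*cx+[0,0,.118+.073]],109.7)
E
```

```text
t 0.1 pos [0.2334 0.5523 0.3031] turn [-8.000e-02 -3.000e-02 -4.261e+01]
[-24.97 -10.92   4.23]
```

```bash
python3 -m creep '[{"x":-12,"y":-5,"az":-21,"grip":1},{"x":-12,"y":-5,"az":-21,"grip":1},{"x":-12,"y":-5,"az":-21,"grip":1},{"x":-25,"y":-10.9,"az":-42.6,"grip":1},{"x":-25,"y":-10.9,"az":-42.6,"grip":1},{"x":-25,"y":-10.9,"az":-42.6,"grip":1},{"x":-25,"y":-10.9,"az":-42.6,"grip":1},{"x":-25,"y":-10.9,"z":4.2,"az":-42.6,"grip":1},{"x":-25,"y":-10.9,"z":4.2,"az":-42.6,"grip":1},{"x":-25,"y":-10.9,"z":4.2,"az":-42.6,"grip":1},{"x":-25,"y":-10.9,"z":4.2,"az":-42.6,"grip":1}]' 40
cat > lid.py <<'E'
from go import *
a=np.radians(109.7);cx=np.array([np.cos(a),np.sin(a),0]);h=np.array([.4428,.2933,.07])
def tip(th,r=.122,press=0):
    e=-np.cos(th)*cx+[0,0,np.sin(th)]; n=np.sin(th)*cx+[0,0,np.cos(th)]
    return h+r*e+(.004+.0145*np.sin(th)-press)*n+[0,0,.073]
E
python3 - <<'E'
from lid import *
rows([tip(t,press=.004) for t in np.radians([88,75,62,50,40,30,20,12,6,0])],109.7)
E
```

```text
t 0.1 pos [0.2334 0.5523 0.3031] turn [-8.000e-02 -3.000e-02 -4.261e+01]
[-28.68 -14.95   3.79]
[-30.59 -17.03   3.89]
[-32.48 -19.08   4.67]
[-34.1  -20.84   5.98]
[-35.29 -22.13   7.49]
[-36.28 -23.2    9.32]
[-37.02 -24.    11.41]
[-37.41 -24.42  13.22]
[-37.57 -24.6   14.62]
[-37.63 -24.66  16.05]invalid input
```

```bash
python3 -m creep '[{"x":-12,"y":-5,"z":0,"ax":0,"ay":0,"az":-21,"grip":1},{"x":-12,"y":-5,"z":0,"ax":0,"ay":0,"az":-21,"grip":1},{"x":-12,"y":-5,"z":0,"ax":0,"ay":0,"az":-21,"grip":1}]' 40; echo; python3 -m creep --help | head -30
```

```text
time: 0.35
eef_pos: [0.3168, 0.4673, 0.3033]
ee_rot: [-0.058, -3.141, 0.002]
wrist_force: [0.9, 0.3, 0.6]
gripper_width: 0.607
finger_force: 0.0
invalid input: not JSON, or not a number
```

All keys are needed in every row. I'll continue from here.

```bash
python3 - <<'E'
from lid import *
rows([h+.065*cx+[0,0,.118+.073]],109.7)
E
```

```text
t 0.35 pos [0.3168 0.4673 0.3033] turn [ -0.05  -0.03 -21.81]
[-10.82 -10.89   4.24]
```

```bash
python3 -m creep '[{"x":-10.8,"y":-10.9,"z":0,"ax":0,"ay":0,"az":-21.8,"grip":1},{"x":-10.8,"y":-10.9,"z":0,"ax":0,"ay":0,"az":-21.8,"grip":1},{"x":-10.8,"y":-10.9,"z":0,"ax":0,"ay":0,"az":-21.8,"grip":1},{"x":-10.8,"y":-10.9,"z":0,"ax":0,"ay":0,"az":-21.8,"grip":1},{"x":-10.8,"y":-10.9,"z":4.2,"ax":0,"ay":0,"az":-21.8,"grip":1},{"x":-10.8,"y":-10.9,"z":4.2,"ax":0,"ay":0,"az":-21.8,"grip":1},{"x":-10.8,"y":-10.9,"z":4.2,"ax":0,"ay":0,"az":-21.8,"grip":1},{"x":-10.8,"y":-10.9,"z":4.2,"ax":0,"ay":0,"az":-21.8,"grip":1}]' 40
python3 - <<'E'
from lid import *
cv2.imwrite("pics/top1.png",capture("top")[:,:,::-1]);
rows([tip(t,press=.004) for t in np.radians([88,78,68,58,48,40,32,24,16,9,3,0])],109.7)
E
```

```text
time: 1.02
eef_pos: [0.4193, 0.355, 0.2627]
ee_rot: [0.526, -3.097, -0.0]
wrist_force: [-0.5, 0.9, 0.9]
gripper_width: 0.001
finger_force: 0.0
t 1.07 pos [0.4196 0.3556 0.2634] turn [ 0.04  0.07 -0.39]
[-0.12 -5.63 -0.21]
[-0.14 -7.8  -0.2 ]
[-0.15 -9.97  0.22]
[ -0.16 -12.07   1.03]
[ -0.17 -14.01   2.24]
[ -0.18 -15.4    3.47]
[ -0.19 -16.59   4.91]
[ -0.19 -17.56   6.53]
[ -0.2  -18.27   8.28]
[ -0.2  -18.67   9.89]
[ -0.2  -18.84  11.31]
[ -0.19 -18.86  12.03]
```

```bash
python3 -m creep '[{"x":-0.1,"y":-3,"z":-0.2,"ax":0,"ay":0,"az":0,"grip":1},{"x":-0.1,"y":-5.6,"z":-0.2,"ax":0,"ay":0,"az":0,"grip":1},{"x":-0.1,"y":-7.8,"z":-0.2,"ax":0,"ay":0,"az":0,"grip":1},{"x":-0.1,"y":-10,"z":0.2,"ax":0,"ay":0,"az":0,"grip":1},{"x":-0.1,"y":-12.1,"z":1,"ax":0,"ay":0,"az":0,"grip":1},{"x":-0.1,"y":-14,"z":2.2,"ax":0,"ay":0,"az":0,"grip":1},{"x":-0.2,"y":-15.4,"z":3.5,"ax":0,"ay":0,"az":0,"grip":1},{"x":-0.2,"y":-16.6,"z":4.9,"ax":0,"ay":0,"az":0,"grip":1},{"x":-0.2,"y":-17.6,"z":6.5,"ax":0,"ay":0,"az":0,"grip":1},{"x":-0.2,"y":-18.2,"z":8,"ax":0,"ay":0,"az":0,"grip":1},{"x":-0.2,"y":-18.2,"z":8,"ax":0,"ay":0,"az":0,"grip":1}]'
python3 - <<'E'
from lid import *
cv2.imwrite("pics/side2.png",cv2.resize(capture("side")[100:250,200:400,::-1],(800,600)))
rows([tip(0)],109.7)
E
```

```text
time: 1.98
eef_pos: [0.4811, 0.1833, 0.1811]
ee_rot: [0.525, -3.096, 0.001]
wrist_force: [-0.3, 0.2, -0.4]
gripper_width: -0.0
finger_force: 0.0
t 2.03 pos [0.4813 0.1839 0.1823] turn [ 0.01 -0.03 -0.42]
[-0.07 -0.6   3.53]
```

View pics/side2.png

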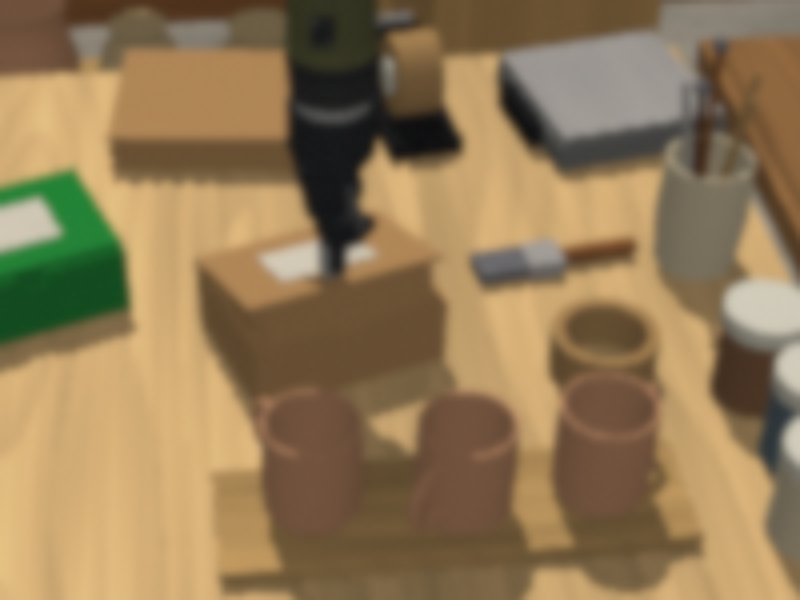

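The crop shows the lid following the finger, which touches it at (332,275). It is still ajar, with the tab entering behind the front wall. Next I press down slowly.

```bash
python3 -m creep '[{"x":0,"y":-0.3,"z":1,"ax":0,"ay":0,"az":0,"grip":1},{"x":0,"y":-0.5,"z":2,"ax":0,"ay":0,"az":0,"grip":1},{"x":0,"y":-0.7,"z":2.8,"ax":0,"ay":0,"az":0,"grip":1},{"x":0,"y":-0.8,"z":3.2,"ax":0,"ay":0,"az":0,"grip":1},{"x":0,"y":-0.8,"z":3.6,"ax":0,"ay":0,"az":0,"grip":1},{"x":0,"y":-0.8,"z":3.6,"ax":0,"ay":0,"az":0,"grip":1},{"x":0,"y":-0.8,"z":3.8,"ax":0,"ay":0,"az":0,"grip":1},{"x":0,"y":-0.8,"z":3.8,"ax":0,"ay":0,"az":0,"grip":1}]'
```

```text
time: 2.7
eef_pos: [0.4839, 0.1757, 0.1462]
ee_rot: [-0.525, 3.097, -0.0]
wrist_force: [-8.1, -4.3, 24.3]
gripper_width: 0.0
finger_force: 11.7
```

```bash
python3 -m creep '[{"x":0,"y":0,"z":-4,"ax":0,"ay":0,"az":0,"grip":1},{"x":0,"y":0,"z":-8,"ax":0,"ay":0,"az":0,"grip":1},{"x":0,"y":0,"z":-12,"ax":0,"ay":0,"az":0,"grip":1},{"x":0,"y":0,"z":-14,"ax":0,"ay":0,"az":0,"grip":1}]'
python3 - <<'E'
from go import *
rows([[.3818,-.2728,.26]],99.7)
E
```

```text
time: 3.03
eef_pos: [0.4854, 0.1764, 0.2888]
ee_rot: [-0.524, 3.092, 0.002]
wrist_force: [-0.0, 1.2, 0.1]
gripper_width: -0.0
finger_force: 0.0
t 3.03 pos [0.4854 0.1764 0.2888] turn [0.03 0.32 9.54]
[ 24.6  -38.99   2.73]
```

```bash
python3 -m creep '[{"x":24.6,"y":-39,"z":0,"ax":0,"ay":0,"az":9.5,"grip":1},{"x":24.6,"y":-39,"z":0,"ax":0,"ay":0,"az":9.5,"grip":1},{"x":24.6,"y":-39,"z":0,"ax":0,"ay":0,"az":9.5,"grip":1},{"x":24.6,"y":-39,"z":0,"ax":0,"ay":0,"az":9.5,"grip":1},{"x":24.6,"y":-39,"z":0,"ax":0,"ay":0,"az":9.5,"grip":1},{"x":24.6,"y":-39,"z":0,"ax":0,"ay":0,"az":9.5,"grip":1},{"x":24.6,"y":-39,"z":0,"ax":0,"ay":0,"az":9.5,"grip":0},{"x":24.6,"y":-39,"z":0,"ax":0,"ay":0,"az":9.5,"grip":0},{"x":24.6,"y":-39,"z":0,"ax":0,"ay":0,"az":9.5,"grip":0},{"x":24.6,"y":-39,"z":0,"ax":0,"ay":0,"az":9.5,"grip":0},{"x":24.6,"y":-39,"z":0,"ax":0,"ay":0,"az":9.5,"grip":0},{"x":24.6,"y":-39,"z":0,"ax":0,"ay":0,"az":9.5,"grip":0}]'
python3 - <<'E'
from go import *
rows([[.3818,-.2728,.2],[.3818,-.2728,.116]],99.7)
t=capture("top"); s=capture("side")
a=cv2.resize(t[165:285,100:220],(600,600),interpolation=cv2.INTER_CUBIC)
cv2.imwrite("pics/lid3.png",cv2.convertScaleAbs(a[:,:,::-1],alpha=1.5))
b=np.hstack([s[130:210,220:325],s[245:325,210:315]])
cv2.imwrite("pics/side3.png",cv2.resize(b,(800,305),interpolation=cv2.INTER_CUBIC)[:,:,::-1])
E
```

```text
time: 4.03
eef_pos: [0.3789, -0.2792, 0.284]
ee_rot: [0.256, -3.131, 0.005]
wrist_force: [0.6, -0.6, 0.4]
gripper_width: 0.848
finger_force: 0.0
t 4.03 pos [ 0.3789 -0.2792  0.284 ] turn [-0.2  -0.03 -0.35]
[-0.39  0.61  8.4 ]
[-0.39  0.64 16.8 ]
```

View pics/lid3.png

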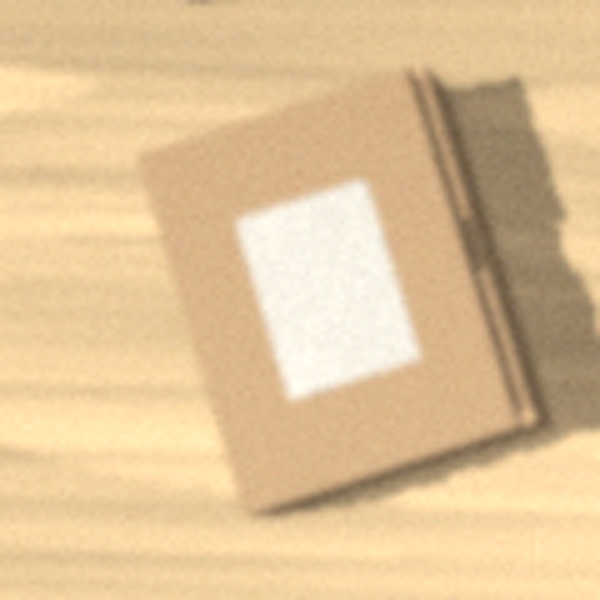

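View pics/side3.png

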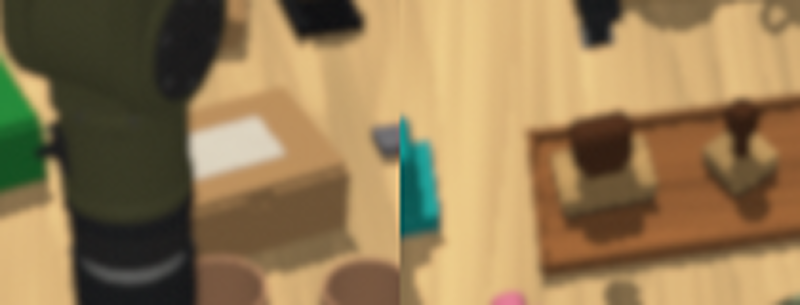

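The pictures show the lid lying flat, with its free edge tucked just inside the front wall at (470,230) in the top crop. The label corners there are near (236,216), (368,180), (420,357) and (290,400). The stamp's dark bar is clear in the side view at (600,145). Next I settle over the stamp and measure the label.

```bash
python3 -m creep '[{"x":0,"y":0,"z":4,"ax":0,"ay":0,"az":0,"grip":0},{"x":0,"y":0,"z":4,"ax":0,"ay":0,"az":0,"grip":0},{"x":0,"y":0,"z":4,"ax":0,"ay":0,"az":0,"grip":0},{"x":0,"y":0,"z":4,"ax":0,"ay":0,"az":0,"grip":0}]'
cat > label.py <<'E'
from go import *
def label():
    im=capture("top"); g=im[165:285,100:220].astype(int)
    m=((g.max(2)-g.min(2)<30)&(g.min(2)>115)).astype(np.uint8)
    c=max(cv2.findContours(m,0,1)[0],key=cv2.contourArea)
    M=cv2.moments(m*0+cv2.drawContours(m*0,[c],-1,1,-1),True)
    b=cv2.boxPoints(cv2.minAreaRect(c))+[100,165]
    B=unproj("top",b,.075); L=[np.linalg.norm(B[0]-B[1]),np.linalg.norm(B[1]-B[2])]
    e=[B[0]-B[1],B[1]-B[2]][int(np.argmin(L))]
    C=unproj("top",[(M["m10"]/M["m00"]+100,M["m01"]/M["m00"]+165)],.075)[0]
    print("label",C.round(4),B.mean(0).round(4),"short-axis yaw",np.degrees(np.arctan2(e[1],e[0])).round(2)%180,np.round(L,4))
E
python3 - <<'E'
from label import *
label()
rows([[.3818,-.2728,.116]],99.7)
E
```

```text
time: 4.47
eef_pos: [0.3809, -0.2724, 0.2448]
ee_rot: [0.27, -3.13, -0.001]
wrist_force: [-0.4, -0.5, 0.7]
gripper_width: 1.002
finger_force: 0.0
label [0.4693 0.2298 0.075 ] [0.4694 0.2297 0.075 ] short-axis yaw 108.59 [0.0684 0.0957]
t 4.52 pos [ 0.3813 -0.2728  0.2453] turn [-0.05  0.06  0.14]
[-4.000e-02  1.000e-02  1.293e+01]
```

```bash
python3 -m creep '[{"x":0,"y":0,"z":4,"ax":0,"ay":0,"az":0,"grip":0},{"x":0,"y":0,"z":8,"ax":0,"ay":0,"az":0,"grip":0},{"x":0,"y":0,"z":11,"ax":0,"ay":0,"az":0,"grip":0},{"x":0,"y":0,"z":12.9,"ax":0,"ay":0,"az":0,"grip":0},{"x":0,"y":0,"z":12.9,"ax":0,"ay":0,"az":0,"grip":0},{"x":0,"y":0,"z":12.9,"ax":0,"ay":0,"az":0,"grip":0},{"x":0,"y":0,"z":12.9,"ax":0,"ay":0,"az":0,"grip":1},{"x":0,"y":0,"z":12.9,"ax":0,"ay":0,"az":0,"grip":1},{"x":0,"y":0,"z":12.9,"ax":0,"ay":0,"az":0,"grip":1},{"x":0,"y":0,"z":12.9,"ax":0,"ay":0,"az":0,"grip":1},{"x":0,"y":0,"z":12.9,"ax":0,"ay":0,"az":0,"grip":1},{"x":0,"y":0,"z":12.9,"ax":0,"ay":0,"az":0,"grip":1}]' 60
python3 -m creep '[{"x":0,"y":0,"z":0,"ax":0,"ay":0,"az":0,"grip":1},{"x":0,"y":0,"z":0,"ax":0,"ay":0,"az":0,"grip":1},{"x":0,"y":0,"z":0,"ax":0,"ay":0,"az":0,"grip":1},{"x":0,"y":0,"z":0,"ax":0,"ay":0,"az":0,"grip":1},{"x":0,"y":0,"z":0,"ax":0,"ay":0,"az":0,"grip":1}]'
python3 -c "
from go import *
rows([[.4693,.2298,.3]],108.6)"
```

```text
time: 5.52
eef_pos: [0.3807, -0.2738, 0.1157]
ee_rot: [-0.267, 3.129, -0.001]
wrist_force: [-0.5, 0.3, 5.5]
gripper_width: 0.273
finger_force: 58.5
time: 5.93
eef_pos: [0.3807, -0.2738, 0.1157]
ee_rot: [-0.267, 3.129, -0.001]
wrist_force: [-1.6, 1.0, 6.0]
gripper_width: 0.27
finger_force: 58.5
t 5.93 pos [ 0.3807 -0.2738  0.1157] turn [-0.06  0.05 -8.86]
[-17.26  48.12 -18.45]
```

```bash
python3 -m creep '[{"x":0,"y":0,"z":-1,"ax":0,"ay":0,"az":0,"grip":1},{"x":0,"y":0,"z":-3,"ax":0,"ay":0,"az":0,"grip":1},{"x":0,"y":0,"z":-6,"ax":0,"ay":0,"az":0,"grip":1},{"x":0,"y":0,"z":-9,"ax":0,"ay":0,"az":0,"grip":1},{"x":0,"y":0,"z":-12,"ax":0,"ay":0,"az":0,"grip":1},{"x":0,"y":0,"z":-15,"ax":0,"ay":0,"az":0,"grip":1},{"x":0,"y":0,"z":-17,"ax":0,"ay":0,"az":0,"grip":1},{"x":0,"y":0,"z":-17,"ax":0,"ay":0,"az":0,"grip":1},{"x":0,"y":0,"z":-17,"ax":0,"ay":0,"az":0,"grip":1}]'
python3 - <<'E'
from go import *
rows([[.4693,.2298,.285]],108.6)
s=capture("side");t=capture("top")
cv2.imwrite("pics/held.png",np.hstack([cv2.resize(x,(400,400),interpolation=cv2.INTER_CUBIC) for x in(s[170:300,200:330],t[200:320,290:410])])[:,:,::-1])
E
```

```text
time: 6.68
eef_pos: [0.3807, -0.2738, 0.2862]
ee_rot: [-0.266, 3.128, -0.003]
wrist_force: [-0.8, -0.6, -2.3]
gripper_width: 0.272
finger_force: 59.1
t 6.68 pos [ 0.3807 -0.2738  0.2862] turn [-0.11  0.09 -8.87]
[-17.24  48.14   0.06]
```

View pics/held.png

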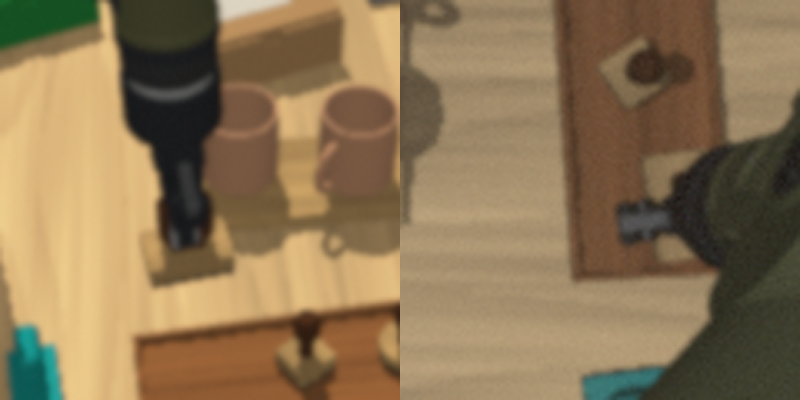

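The stamp is held level, with the block front bottom corners at (157,285) and (233,268) in the left crop. I'll compare these with the model projection for the in-hand offset.

```bash
cat > held.py <<'E'
from go import *
def corners(cam,x0,y0,sc,dx=0):
    s=get_state(); Rc=R.from_rotvec(s["ee_rot"])
    P=[s["eef_pos"]+Rc.apply([a+dx,b,.1097-z]) for z in(0,.022) for a in(-.036,.036) for b in(-.0235,.0235)]
    for p,w in zip((proj(cam,P)-[x0,y0])*sc,P): print(cam,p.round(0),w.round(3))
E
python3 - <<'E'
from held import *
corners("side",200,170,400/130); corners("side",200,170,400/130,.005)
E
```

```text
side [228. 274.] [ 0.419 -0.29   0.174]
side [215. 234.] [ 0.411 -0.244  0.174]
side [143. 292.] [ 0.348 -0.302  0.174]
side [133. 250.] [ 0.34  -0.256  0.174]
side [227. 257.] [ 0.419 -0.29   0.196]
side [214. 217.] [ 0.411 -0.244  0.196]
side [141. 275.] [ 0.348 -0.302  0.196]
side [131. 233.] [ 0.34  -0.256  0.196]
side [222. 276.] [ 0.414 -0.291  0.174]
side [209. 235.] [ 0.406 -0.244  0.174]
side [137. 293.] [ 0.343 -0.303  0.174]
side [127. 251.] [ 0.335 -0.257  0.174]
side [221. 258.] [ 0.414 -0.291  0.196]
side [209. 218.] [ 0.406 -0.245  0.196]
side [135. 276.] [ 0.343 -0.303  0.196]
side [125. 234.] [ 0.335 -0.257  0.196]
```

```bash
python3 - <<'E'
from held import *
def draw(im,cam,box,P):
    x0,y0,w,h=box; k=400/w
    a=cv2.resize(im[y0:y0+h,x0:x0+w],None,fx=k,fy=k,interpolation=cv2.INTER_CUBIC); a=cv2.convertScaleAbs(a,alpha=1.4)
    q=(proj(cam,P)-[x0-.5,y0-.5])*k
    for i in range(8):
        for j in (1,2,4):
            if not i&j: cv2.line(a,tuple(q[i].astype(int)),tuple(q[i|j].astype(int)),(0,0,255),1)
    return a
s=get_state();Rc=R.from_rotvec(s["ee_rot"])
P=[s["eef_pos"]+Rc.apply([a,b,.1097-z]) for z in(0,.022) for a in(-.036,.036) for b in(-.0235,.0235)]
R9=R.from_euler('z',9.7,degrees=True)
Q=[np.array([.3817,-.2732,.006])+R9.apply([a,b,z]) for z in(0,.022) for a in(-.036,.036) for b in(-.0235,.0235)]
side=capture("side")[:,:,::-1];s0=cv2.imread("pics/side0.png");t0=cv2.imread("pics/top0.png")
A=draw(side,"side",(230,220,60,45),P);B=draw(s0,"side",(230,265,60,45),Q)
C=draw(t0,"top",(335,235,60,45),Q);D=draw(t0,"top",(335,235,60,45),Q)*0
top=np.hstack([A,B]);bot=np.hstack([C,D])
cv2.imwrite("pics/wire.png",np.vstack([top,bot])[:600])
E
```

```text
(no output)
```

View pics/wire.png

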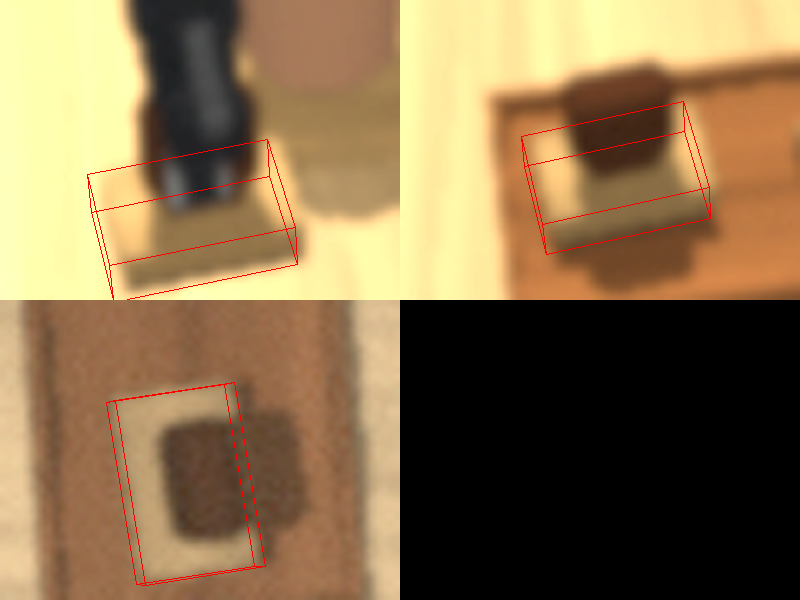

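Top view: the wireframe matches the stamp in the tray. Side view: it is within about 2 mm there, and the held stamp (bottom right corner at (302,258)) is also within a few mm. I'll carry it over at this height and refine above the label.

```bash
python3 -m creep '[{"x":-0.6,"y":1.7,"z":0,"ax":0,"ay":0,"az":0,"grip":1},{"x":-1.7,"y":4.7,"z":0,"ax":0,"ay":0,"az":0,"grip":1},{"x":-2.9,"y":8.1,"z":0,"ax":0,"ay":0,"az":-1,"grip":1},{"x":-4.1,"y":11.5,"z":0,"ax":0,"ay":0,"az":-2,"grip":1},{"x":-5.3,"y":14.9,"z":0,"ax":0,"ay":0,"az":-3,"grip":1},{"x":-6.5,"y":18.3,"z":0,"ax":0,"ay":0,"az":-4,"grip":1},{"x":-7.7,"y":21.7,"z":0,"ax":0,"ay":0,"az":-5,"grip":1},{"x":-8.9,"y":25.1,"z":0,"ax":0,"ay":0,"az":-6,"grip":1},{"x":-10.1,"y":28.5,"z":0,"ax":0,"ay":0,"az":-7,"grip":1},{"x":-11.3,"y":31.9,"z":0,"ax":0,"ay":0,"az":-8,"grip":1},{"x":-12.3,"y":34.5,"z":0,"ax":0,"ay":0,"az":-8.9,"grip":1},{"x":-12.3,"y":34.5,"z":0,"ax":0,"ay":0,"az":-8.9,"grip":1}]'
python3 -c "
from go import *
rows([[.4693,.2298,.285]],108.6)"
```

```text
time: 7.83
eef_pos: [0.4432, 0.0914, 0.2835]
ee_rot: [0.517, -3.097, -0.003]
wrist_force: [1.1, -0.4, -1.6]
gripper_width: 0.275
finger_force: 59.4
t 7.83 pos [0.4432 0.0914 0.2835] turn [ 0.13 -0.07  0.37]
[-6.97 12.24 -0.13]
```

```bash
python3 -m creep '[{"x":-1.5,"y":2.7,"z":0,"ax":0,"ay":0,"az":0,"grip":1},{"x":-3.2,"y":5.7,"z":0,"ax":0,"ay":0,"az":0,"grip":1},{"x":-4.9,"y":8.7,"z":0,"ax":0,"ay":0,"az":0,"grip":1},{"x":-6.3,"y":11.2,"z":0,"ax":0,"ay":0,"az":0,"grip":1},{"x":-7,"y":12.2,"z":0,"ax":0,"ay":0,"az":0,"grip":1},{"x":-7,"y":12.2,"z":1.5,"ax":0,"ay":0,"az":0,"grip":1},{"x":-7,"y":12.2,"z":3.5,"ax":0,"ay":0,"az":0,"grip":1},{"x":-7,"y":12.2,"z":5.5,"ax":0,"ay":0,"az":0,"grip":1},{"x":-7,"y":12.2,"z":6.8,"ax":0,"ay":0,"az":0,"grip":1},{"x":-7,"y":12.2,"z":7.4,"ax":0,"ay":0,"az":0,"grip":1},{"x":-7,"y":12.2,"z":7.4,"ax":0,"ay":0,"az":0,"grip":1},{"x":-7,"y":12.2,"z":7.4,"ax":0,"ay":0,"az":0,"grip":1}]'
cat > wire.py <<'E'
from go import *
def draw(im,cam,box,Ps,k):
    x0,y0,w,h=box
    a=cv2.resize(im[y0:y0+h,x0:x0+w],None,fx=k,fy=k,interpolation=cv2.INTER_CUBIC); a=cv2.convertScaleAbs(a,alpha=1.4)
    for P,c in Ps:
        q=((proj(cam,P)-[x0-.5,y0-.5])*k).astype(int); print(cam,q.tolist())
        for i in range(len(P)):
            for j in (1,2,4):
                if not i&j and i|j<len(P): cv2.line(a,tuple(map(int,q[i])),tuple(map(int,q[i|j])),c,1)
    return a
def wires(name,cx,cy,yaw):
    s=get_state();Rc=R.from_rotvec(s["ee_rot"])
    P=[s["eef_pos"]+Rc.apply([a,b,.1097-z]) for z in(0,.022) for a in(-.036,.036) for b in(-.0235,.0235)]
    Ry=R.from_euler('z',yaw,degrees=True)
    L=[np.array([cx,cy,.075])+Ry.apply([a,b,0]) for a in(-.034,.034) for b in(-.0475,.0475)]
    A=draw(capture("side")[:,:,::-1].copy(),"side",(244,138,72,60),[(P,(0,0,255)),(L,(255,0,0))],8)
    B=draw(capture("top")[:,:,::-1].copy(),"top",(135,190,66,88),[(P,(0,0,255)),(L,(255,0,0))],3)
    im=np.zeros((480,576+198,3),np.uint8);im[:,:576]=A;im[:264,576:]=B;cv2.imwrite(name,im)
E
python3 - <<'E'
from wire import *
wires("pics/hover.png",.4693,.2298,108.6); rows([[.4693,.2298,.1947]],108.6)
E
```

```text
time: 8.83
eef_pos: [0.4704, 0.2247, 0.2107]
ee_rot: [0.507, -3.099, 0.001]
wrist_force: [0.1, 0.8, -1.2]
gripper_width: 0.274
finger_force: 59.8
side [[373, 214], [332, 159], [227, 252], [188, 196], [374, 174], [332, 119], [226, 212], [187, 156]]
side [[402, 259], [211, 311], [342, 180], [156, 228]]
top [[106, 44], [51, 61], [131, 128], [75, 145], [100, 40], [44, 58], [125, 126], [69, 143]]
top [[115, 32], [147, 140], [36, 56], [68, 165]]
t 8.93 pos [0.4711 0.2252 0.2117] turn [0.   0.07 0.01]
[0.03 0.49 1.7 ]
```

View pics/hover.png

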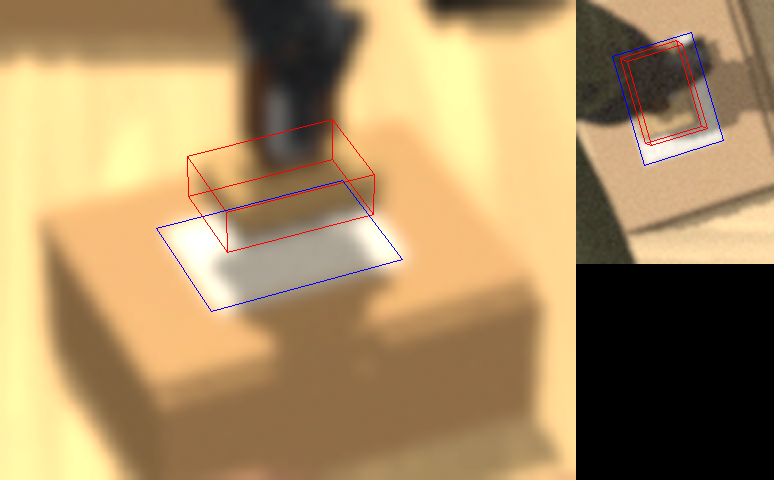

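Label wire (blue) matches well in both views. The block sits a few mm beyond the red wire: its bottom front edge runs from about (235,238) to (382,202), against a predicted (227,252) to (373,214). Next I measure this edge numerically.

```bash
python3 - <<'E'
from h import *
a=np.mean([capture("side").astype(float) for _ in range(8)],0); np.save("side_h.npy",a)
t=np.mean([capture("top").astype(float) for _ in range(8)],0); np.save("top_h.npy",t)
S=(a.max(2)-a.min(2));V=a.mean(2)
np.set_printoptions(linewidth=250)
print("side cols 264..295 rows 155..176: sat");print(np.c_[np.arange(155,177),S[155:177,264:296].astype(int)])
print("val");print(np.c_[np.arange(155,177),V[155:177,264:296].astype(int)])
S=(t.max(2)-t.min(2));V=t.mean(2)
print("top cols 152..186 rows 216..244: val");print(np.c_[np.arange(216,245),V[216:245,152:186].astype(int)])
print("sat");print(np.c_[np.arange(216,245),S[216:245,152:186].astype(int)])
E
```

```text
side cols 264..295 rows 155..176: sat
[[155  91  92  94  94  92  91  90  88  87  81  67  49  33  16   7   3   1   2   4  13  36  60  76  86  89  89  88  89  89  89  89  89]
 [156  91  92  93  93  91  89  88  88  88  84  74  57  39  21  10   6   5   8  11  20  41  63  79  86  89  88  87  88  89  90  90  89]
 [157  91  92  93  92  88  84  86  89  89  85  74  59  43  28  17  13  14  18  23  31  42  57  71  81  86  86  86  86  89  89  89  90]
 [158  91  92  92  91  86  79  81  87  88  80  69  57  45  36  29  28  30  34  37  41  46  52  62  73  79  81  81  82  86  89  89  89]
 [159  90  91  91  90  83  74  73  82  85  78  67  57  49  43  41  41  42  44  46  47  48  50  55  63  68  70  70  74  82  87  89  89]
 [160  90  90  90  89  83  71  65  73  81  79  72  62  52  47  46  47  48  48  48  49  49  49  50  54  56  57  58  66  79  87  89  89]
 [161  89  90  89  89  84  71  60  63  74  80  77  66  55  49  48  49  49  49  48  49  48  48  48  49  49  50  52  63  78  86  89  89]
 [162  90  89  90  89  86  75  61  56  64  73  74  65  55  50  49  49  49  49  48  48  48  47  46  44  44  44  48  61
[... 4608 characters left out ...]
133]
 [175 134 134 134 134 140 153 169 178 170 145 120 107 102  98  94  90  87  84  82  81  79  78  78  77  78  86 102 116 125 129 131 130]
 [176 134 134 134 134 136 142 154 164 161 141 117  99  90  85  83  81  79  78  78  78  77  77  77  77  79  91 110 123 127 127 124 120]]
top cols 152..186 rows 216..244: val
[[216  32  29 ...  77  79  79]
 [217  31  32 ...  78  79  79]
 [218  30  31 ...  79  79  79]
 ...
 [242 125 124 ... 126 125 126]
 [243 125 124 ... 126 125 126]
 [244 125 125 ... 126 126 127]]
sat
[[216   8  10 ...  36  36  36]
 [217   8   8 ...  36  36  36]
 [218   9   9 ...  36  36  36]
 ...
 [242  57  57 ...  57  56  57]
 [243  56  56 ...  57  57  57]
 [244  56  57 ...  56  57  56]]
```

```bash
python3 - <<'E'
from h import *
s=get_state();Rc=R.from_rotvec(s["ee_rot"]);p=s["eef_pos"];print(p)
for nm,v in {"tipfront outer":(0,.0265,.072),"tip other":(0,-.0265,.072),"tip f +x":(.011,.0265,.072),"tip f -x":(-.011,.0265,.072),"inner":(0,-.012,.072),"blk bl":(.036,-.0235,.1097),"rub bl":(.035,-.0225,.1097),"blk3 br":(-.036,-.0235,.1067),"blk3 bl":(.036,-.0235,.1067),"top fl":(.036,-.0235,.0877)}.items():
    w=p+Rc.apply(v);print(nm,w.round(3),proj("side",[w]).round(1))
a=np.load("side_h.npy").mean(2).astype(int)
np.set_printoptions(linewidth=250,threshold=10**6)
print(np.c_[np.arange(138,160),a[138:160,266:296]])
t=np.load("top_h.npy").mean(2).astype(int);print(np.c_[np.arange(222,246),t[222:246,150:186]])
print(proj("top",[p+Rc.apply([x,y,.0877]) for x in(-.036,.036) for y in(-.0235,.0235)]).round(1))
print(proj("top",[p+Rc.apply([x,y,.1097]) for x in(-.036,.036) for y in(-.0235,.0235)]).round(1))
E
```

```text
[0.47053408 0.22535573 0.21086116]
tipfront outer [0.462 0.25  0.139] [[275.7 150.6]]
tip other [0.479 0.2   0.139] [[281.5 158.4]]
tip f +x [0.452 0.247 0.139] [[272.9 151.3]]
tip f -x [0.472 0.254 0.139] [[278.5 149.9]]
inner [0.474 0.214 0.139] [[279.9 156.2]]
blk bl [0.444 0.192 0.101] [[272.  168.9]]
rub bl [0.445 0.193 0.101] [[272.2 168.7]]
blk3 br [0.512 0.215 0.104] [[290.3 163.4]]
blk3 bl [0.444 0.192 0.104] [[272.  168.2]]
top fl [0.444 0.192 0.123] [[271.9 163.9]]
[[138  77  78  78  77  72  61  46  32  25  23  22  22  22  21  21  24  31  38  47  62  85 100 107 121 140 152 157 161 161 149]
 [139  78  78  78  78  75  69  58  43  30  23  23  22  22  22  22  25  28  33  41  50  60  65  72  99 132 150 157 160 162 159]
 [140  78  78  78  78  77  74  67  51  34  24  22  23  23  22  24  26  27  29  34  43  47  46  53  88 128 149 156 159 163 164]
 [141  79  79  78  79  79  78  71  56  38  26  23  23  23  23  25  26  25  26  30  39  42  41  53  90 129 149 155 158 163 166]
 [142  84  84  83  83  82  82  77  65  48  34  26  23  23  24  25  24  23  24  28  36  39  41  63 102 135 150 1
[... 5222 characters left out ...]
126 137 158 171 175 173 171 166 162 157 152 148 143 138 132 129 128 125 125 125 125 124 126 125 125 126 127 127 126 125 126]
 [243 124 125 125 124 125 125 132 150 165 171 167 159 150 143 139 134 130 129 127 126 125 124 125 125 125 125 126 126 126 125 125 127 126 126 125 126]
 [244 124 125 125 125 124 126 129 142 154 154 149 142 134 129 128 126 125 125 125 125 125 125 125 125 126 126 125 126 125 125 126 126 127 126 126 127]
 [245 125 125 125 125 126 126 126 133 138 136 132 129 126 126 126 126 126 126 125 125 125 125 125 126 125 125 125 126 126 126 126 127 126 127 127 126]]
[[167.7 203. ]
 [148.9 208.8]
 [176.1 231.4]
 [157.2 237.3]]
[[169.7 204.1]
 [151.2 209.8]
 [177.9 232.1]
 [159.4 237.9]]
```

The relative measurements put the stamp about 2.5 mm too far forward and centred along the hinge. I'll correct that and go down to about 11 mm, then re-measure at low parallax.

```bash
python3 -m creep '[{"x":0,"y":0.25,"z":0.3,"ax":0,"ay":0,"az":0,"grip":1},{"x":0,"y":0.25,"z":0.7,"ax":0,"ay":0,"az":0,"grip":1},{"x":0,"y":0.25,"z":1.1,"ax":0,"ay":0,"az":0,"grip":1},{"x":0,"y":0.25,"z":1.4,"ax":0,"ay":0,"az":0,"grip":1},{"x":0,"y":0.25,"z":1.5,"ax":0,"ay":0,"az":0,"grip":1},{"x":0,"y":0.25,"z":1.5,"ax":0,"ay":0,"az":0,"grip":1},{"x":0,"y":0.25,"z":1.5,"ax":0,"ay":0,"az":0,"grip":1},{"x":0,"y":0.25,"z":1.5,"ax":0,"ay":0,"az":0,"grip":1}]'
python3 - <<'E'
from go import *
rows([[.4693,.2298,.1947]],108.6)
s=get_state();Rc=R.from_rotvec(s["ee_rot"]);p=s["eef_pos"]
a=np.mean([capture("side").astype(float) for _ in range(8)],0)
t=np.mean([capture("top").astype(float) for _ in range(8)],0)
np.set_printoptions(linewidth=250,threshold=10**6)
print("side V");print(np.c_[np.arange(159,178),a.mean(2).astype(int)[159:178,262:296]])
print("side S");print(np.c_[np.arange(159,178),np.ptp(a,2).astype(int)[159:178,262:296]])
print("top V");print(np.c_[np.arange(224,246),t.mean(2).astype(int)[224:246,152:186]])
F=[p+Rc.apply([x,y,.1097]) for x in(-.035,.035) for y in(-.0225,.0225)]
Y=R.from_euler('z',108.6,degrees=True);L=[np.array([.4693,.2298,.075])+Y.apply([x,y,0]) for x in(-.034,.034) for y in(-.0475,.0475)]
for c in("side","top"): print(c,"rubber",proj(c,F).round(1).tolist(),"label",proj(c,L).round(1).tolist())
A=cv2.resize(a[138:198,244:316].astype(np.uint8),(600,500),interpolation=cv2.INTER_CUBIC)
B=cv2.resize(t[190:250,140:200].astype(np.uint8),(200,200),interpolation=cv2.INTER_CUBIC)
im=np.zeros((500,800,3),np.uint8);im[:,:600]=A;im[:200,600:]=B;cv2.imwrite("pics/final.png",cv2.convertScaleAbs(im[:,:,::-1],alpha=1.4))
E
```

```text
time: 10.4
eef_pos: [0.4699, 0.2277, 0.196]
ee_rot: [-0.509, 3.1, 0.0]
wrist_force: [-1.0, 0.7, -1.2]
gripper_width: 0.271
finger_force: 59.8
t 10.4 pos [0.4699 0.2277 0.196 ] turn [0.   0.01 0.04]
[-0.01  0.21  0.13]
side V
[[159 167 162 158 156 155 151 146 143 142 139 135 124 100  67  47  53  64  58  48  44  44  51  74 106 128 136 136 133 132 132 132 132 132 132]
 [160 158 152 148 145 143 138 132 131 135 136 134 125 103  74  52  48  55  55  50  48  49  55  73 101 120 130 132 131 130 130 132 132 132 132]
 [161 146 141 138 137 135 131 123 120 127 134 131 119  99  77  58  48  50  53  53  54  58  63  73  88 105 119 124 123 123 127 130 132 132 132]
 [162 136 135 134 134 133 130 119 110 115 128 129 115  96  80  67  58  57  60  63  65  68  71  75  79  91 104 109 108 110 119 127 131 132 132]
 [163 134 133 133 134 134 131 121 105 103 118 126 118 102  86  74  68  68  70  72  73  73  75  75  76  81  88  90  89  94 110 124 131 132 132]
 [164 133 133 134 136 139 140 133 111  95 103 117 120 111  93  80  74  74  74  76  75  74  74  75  75  76  77  78  78  87 107 124 131 133 133]
 [165 133 135 139
[... 7315 characters left out ...]
2 151 165 171 166 159 151 144 140 134 130 129 128 126 125 125 125 125 125 126 125 125 125 125 126 127 126 126 126 126]
 [244 125 125 125 126 128 141 153 155 149 141 134 129 127 126 125 126 125 125 124 126 125 126 125 126 126 126 125 125 126 125 126 126 126 126]
 [245 125 124 125 125 126 134 138 136 131 128 126 126 124 125 126 125 125 125 125 125 125 126 125 126 125 126 126 126 126 125 126 127 126 126]]
side rubber [[289.7, 166.9], [284.7, 160.3], [272.1, 171.6], [267.4, 164.8]] label [[293.8, 169.9], [270.0, 176.4], [286.3, 160.0], [263.1, 166.1]]
top rubber [[169.7, 205.7], [152.2, 211.1], [177.6, 232.5], [160.1, 238.0]] label [[172.9, 200.3], [183.5, 236.5], [146.7, 208.4], [157.2, 244.6]]
```

View pics/final.png

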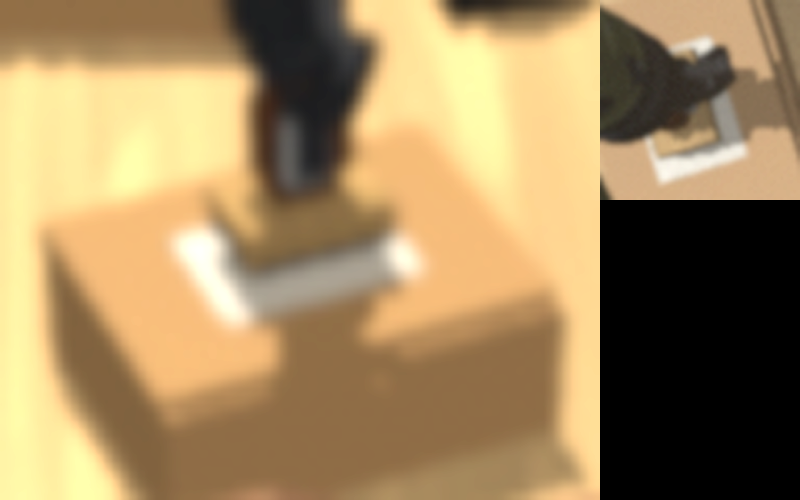

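The final view shows the stamp hovering level and square over the label, with an even white margin all round. Triangulation gives a gap of about 12 mm and centring within about 1 mm. I'll drop 1.5 mm, hold steady and hand in.

```bash
python3 -m creep '[{"x":0,"y":0,"z":0.1,"ax":0,"ay":0,"az":0,"grip":1},{"x":-0.1,"y":0,"z":0.15,"ax":0,"ay":0,"az":0,"grip":1},{"x":-0.1,"y":0,"z":0.15,"ax":0,"ay":0,"az":0,"grip":1},{"x":-0.1,"y":0,"z":0.15,"ax":0,"ay":0,"az":0,"grip":1},{"x":-0.1,"y":0,"z":0.15,"ax":0,"ay":0,"az":0,"grip":1},{"x":-0.1,"y":0,"z":0.15,"ax":0,"ay":0,"az":0,"grip":1},{"x":-0.1,"y":0,"z":0.15,"ax":0,"ay":0,"az":0,"grip":1},{"x":-0.1,"y":0,"z":0.15,"ax":0,"ay":0,"az":0,"grip":1}]' && python3 -c "
from rig import *
print(hand_in())"
```

```text
time: 11.87
eef_pos: [0.4707, 0.228, 0.1945]
ee_rot: [-0.509, 3.1, -0.0]
wrist_force: [0.7, -0.8, -0.5]
gripper_width: 0.269
finger_force: 59.8
the job is handed in; nothing more can be done
None
```

The job is handed in at 11.9 s: the carton is shut with its tab tucked in, and the arm is holding the rectangular stamp level about 1 cm above the label, centred to about 1 mm and squared up by my measurements, with no contact between stamp and carton seen.

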